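# Fit the divider in the treat drawer

### The job

Pull the treat drawer out to its stop, then take the flat grey divider from the rack and stand it upright, tab up, in the rear pair of slots in the drawer (the pair farther from the handle), pushed down fully home on the drawer floor. Leave the drawer open and do not disturb the three tubs or the bowl.

Things in the scene. Friction and masses are not known exactly. Their poses are not given: they have to be found in the camera images.
- cabinet: Low wooden unit with one drawer, fixed on the counter: 200 deep x 160 wide x 120 mm high. Origin: middle of its front face at counter height (z = 0); its x axis points from the front face into the unit (away from the robot), y along the front, z up. The drawer slides out along -x.
- drawer (a joint): How far the drawer is out, m: 0 shut, 0.160 at its stop; may start a little ajar; slides with a few newtons of friction and stays put. Its grey front panel is 14 mm thick, lies over the unit's front face and reaches 113 mm above the counter. Inside: 116 mm wide, floor 16 mm and side walls 70 mm above the counter; ribs on the side walls form a front and a rear pair of slots.
- handle (a point): Middle of the drawer's steel bow handle: a horizontal bar 12 mm thick and 110 mm long across the front, 90 mm above the counter. The free gap between bar and drawer panel is 39 mm, open above and below. Axes as the cabinet's; moves with the drawer.
- slot_rear (a point): Middle of the rear pair of slots, on the drawer floor (16 mm above the counter), 95 mm behind the inner face of the front panel; axes as the cabinet's, moves with the drawer. Slots 13 mm wide along x, flaring to about 25 mm at the top, 52 mm above the floor; the ribs stand 12 mm in from each side wall.
- slot_front (a point): The same for the front pair of slots, 45 mm behind the inner face of the front panel. Not to be used.
- divider: Flat stiff grey plastic plate, 8 mm thick (its x), 108 mm wide (its y), 60 mm high, with a tab 44 mm wide and 25 mm high in the middle of its top edge (85 mm high in all, 70 g). Origin: middle of its bottom edge, z up to the tab. At the start it stands upright and loose in the narrow slot at one end of the rack.
- rack: Wooden rack, 124 (its x) x 290 mm (its y), fixed on the counter. Origin: middle of its back edge, on the counter; x points away from the robot, the row runs along y. The divider's slot is at its -y end (x -62, y -115 mm), runs along x, 11 mm wide, 30 mm deep, between two rails with tops 42 mm above the counter; the divider's bottom edge is 12 mm above it. Then come three tubs.
- tub0: White plastic lidded tub in the rack next to the divider, 100 (along the rack's x) x 54 x 82 mm, centre 95 mm from the divider's slot, lid top 94 mm above the counter. Origin: centre of its underside. To be left alone.
- tub1: Same tub, 161 mm from the divider's slot. To be left alone.
- tub2: Same tub, 227 mm from the divider's slot. To be left alone.
- bowl: Silicone bowl, 110 mm across, 42 mm high, on the counter in front of the rack. Origin: centre of its underside. To be left alone.
Not all that is in view belongs to the job. There is more than one size of the divider; the one meant has the size given above.

How it is judged:
By the outcome, as a careful person would: the job done as asked, in the order asked, and still so for the second after the job is handed in, with the robot touching nothing.
It also fails if it takes over 54 s, if anything falls off the work surface, if the arm or the gripper's body presses on something with over 40 N, if the wrist force passes 120 N, or if a joint passes its speed limit or range.

### The arm

A 6-joint arm with a two-finger parallel gripper is mounted at the origin on the work surface. World frame = base frame: x ahead of the robot, y to its left, z up, the work surface at z = 0. Lengths are in m, angles in rad, forces in N, time in s.
With the tool pointing down it reaches from about 0.325 to 0.775 m from the base axis. Payload 5.5 kg.
Tool frame: the origin (TCP) lies between the finger pads; the fingertips stand bot.tips_ahead ahead of it and the grasp point (between the pads) lies 11 mm behind it (bot.tips_ahead is the distance from the TCP to the fingertips, in m); z points along the fingers, y is the line along which they close (so a half turn about z gives the same grasp; the last joint's range is limited). The gripper opens to 85 mm and grips with 20 to 120 N. Pads are 22 mm wide; open, the fingers measure 114 mm over their backs; the gripper's body (76 mm by 85 mm) begins 54 mm behind the grasp point. The pads swing forward as they close: fully open they stand 13 mm farther back than shut.
Start: joints at [1.135, 0.091, 1.231, -0, 1.82, -0.057], TCP at [0.222, 0.557, 0.212] pointing down, gripper open.
Joint ranges: [-2.87, 2.87], [-0.86, 2.18], [0.17, 2.46], [-1.51, 4.65], [0.06, 2.69], [-2.65, 2.65]. Speed limits (rad/s): [2.57, 2.57, 3.01, 3.14, 3.14, 3.14].

### API

Orientations are given as a rotation vector (axis times angle).
In Python, from bench import bot gives the robot as it stands.
- The arm moves only by the tool servo_tool, never from a script. Its arguments are lists of equal length, an entry for each row: "travel": the shift along the tool's x, y, z in mm, a list of three; "turn": the turn about the tool's z in rad. A call has 1 to 10 rows; each row shifts and turns the commanded pose from where the row before left it, along the tool's axes as they then stand; what a row does not reach is not made up. A row lasts 1/10 s, in which the tool goes at most 50 mm and 8.59 degrees, less where a joint would pass 70% of its speed; a pose out of reach is approached as far as the arm can. A call is refused whole if a number of a shift passes 50 or a number of a turn 0.15, either way. A call with a gripper value outside its range is refused whole. "hand" is the closure, from -1 (fully open) to 1 (shut), so that 0 is half open, set as the call begins (left out, the last holds). The fingers move at their own pace and stop on an object; "force" is the grip in N (left out, the last holds). Time passes only in rows, so rows that do not move let the fingers close. It gives the time, the measured TCP pose, the force, the opening and the grip force at its end, in the units of the state.
- bot.sense(): the state, without advancing time (a new reading comes with each control period).
- bot.capture(name): name is "side" or "top" or "wrist"; returns the picture (384x512x3 uint8, red, green, blue); there is no depth.
- bot.camera_model(name): a dict with "fx", "fy", "cx", "cy" (pixels), "pose" (4x4, takes a point from camera to world coordinates); the wrist camera has in their place "tool_from_camera" (4x4, takes a point from camera to tool coordinates, whose origin is the TCP and whose axes are the flange's). Camera axes: x right, y up, looking along -z (the intrinsics and any distortion apply to the point x, -y, -z); pixel columns grow to the right and rows downward; lengths in m; the calibration is good to about 2 mm. A picture is of the moment at which its call begins: read the wrist's pose just before it. camera_model takes no time and is no camera call.
- bot.finish_job(): hands the job in; it is judged then, once.
The state is a dict: "t": time; "qpos": joint angles; "joint_velocities": joint speeds; "joint_torque": joint torques, N m; "position": TCP position; "tcp_rot": TCP orientation; "ft_force": force on the tool from outside, world axes, zero at the start; "wrist_torque": the same for the moment, N m; "opening": finger opening in m; "gripper_force": force on a finger pad.
Only numpy, scipy, OpenCV 4.12 (cv2) and the standard library are available. Lean on these libraries where they do the work, as an engineer would, in place of code of your own. Each camera call takes 0.05 s, during which the arm holds its last target. There are 200 camera calls.

## Working session

There is one attempt and no reset: what is moved stays moved. The work goes in short steps, Python scripts to look and compute and a tool call to move; the robot and the scene stay as the last step left them, time stands still between calls to the robot, and variables do not carry over. Pictures are saved under pics/ and viewed, at most 10 in all, crops included, and the job is handed in when it is done.

Besides the shell and the picture viewer there is one more tool, called after "Emit:" as name([rows], argument=value, ...), one row to a line, values as JSON. servo_tool: Moves the arm, as the interface text tells. Its arguments: {"type":"object","properties":{"travel":{"type":"array"},"turn":{"type":"array"},"hand":{"type":"number"},"force":{"type":"number"}},"required":["travel","turn"]}

```bash
mkdir -p pics
cat > h.py <<'E'
import numpy as np,cv2
from bench import bot
def save(n,f):
    im=bot.capture(n); cv2.imwrite('pics/'+f,im[:,:,::-1]); return im
def ray(n,u,v,s=None):
    m=bot.camera_model(n)
    if 'pose' in m: P=np.array(m['pose'])
    else:
        s=s or bot.sense(); T=np.eye(4); T[:3,:3]=cv2.Rodrigues(np.array(s['tcp_rot'],float))[0]; T[:3,3]=s['position']; P=T@np.array(m['tool_from_camera'])
    K=np.array([[m['fx'],0,m['cx']],[0,m['fy'],m['cy']],[0,0,1.]])
    d=np.array(m.get('distortion',m.get('dist',np.zeros(5))),float)
    x,y=cv2.undistortPoints(np.array([[[u,v]]],float),K,d)[0,0]
    return P[:3,3],P[:3,:3]@np.array([x,-y,-1.])
def onz(n,u,v,z,s=None):
    o,r=ray(n,u,v,s); return o+r*(z-o[2])/r[2]
E
python3 - <<'E'
from h import *
a=save('side','s0.png');b=save('top','t0.png')
cv2.imwrite('pics/both.png',cv2.resize(np.vstack([a,b])[:,:,::-1],None,fx=.78,fy=.78))
for n in('side','top','wrist'):print(n,bot.camera_model(n))
print(bot.sense(),bot.tips_ahead)
E
```

```text
side {'fx': 371.9703921387672, 'fy': 371.9703921387672, 'cx': 254.74220802551008, 'cy': 190.11628904132212, 'pose': array([[-0.88633241,  0.22675255, -0.40373029,  0.27519735],
       [-0.46291696, -0.45476856,  0.76085047,  0.60382521],
       [-0.01107906,  0.86126003,  0.50804372,  0.53562381],
       [ 0.        ,  0.        ,  0.        ,  1.        ]])}
top {'fx': 474.5080363835375, 'fy': 474.5080363835375, 'cx': 249.81168219512122, 'cy': 193.78047310577057, 'pose': array([[-0.02722758,  0.98993815, -0.13885648,  0.44633821],
       [-0.99933994, -0.0302976 , -0.02004326, -0.05901826],
       [-0.02404861,  0.1382191 ,  0.99010966,  1.15244403],
       [ 0.        ,  0.        ,  0.        ,  1.        ]])}
wrist {'fx': 266.59844200995207, 'fy': 266.59844200995207, 'cx': 257.7281152933275, 'cy': 191.2011124002228, 'tool_from_camera': array([[-5.41584394e-04,  9.58263237e-01,  2.85886824e-01,
         7.34644896e-02],
       [ 9.99999500e-01,  7.59318871e-04, -6.50758345e-04,
         5.17775375e-04],
       [-8.40677058e-04,  2.85886329e-01, -9.58263169e-01,
        -1.61987419e-01],
       [ 0.00000000e+00,  0.00000000e+00,  0.00000000e+00,
         1.00000000e+00]])}
{'t': 0.1, 'qpos': array([ 1.13529172e+00,  9.18206262e-02,  1.23177664e+00, -1.79937010e-05,
        1.81981564e+00, -5.66775042e-02]), 'joint_velocities': array([-6.47945255e-05, -1.87400483e-03, -4.86109551e-03, -9.44476999e-04,
       -4.39422858e-05,  2.56177825e-05]), 'joint_torque': array([ 1.65560530e-03, -4.60220182e+01, -4.19216609e+01, -8.66883056e-05,
        1.07069497e-02, -1.47023547e-05]), 'position': array([0.22176936, 0.55719455, 0.21093548]), 'tcp_rot': array([-5.91434668e-01, -3.08498330e+00,  2.77939527e-03]), 'ft_force': array([-0.03335239,  0.07419258, -0.56716745]), 'wrist_torque': array([-0.01646167,  0.00567132,  0.03657229]), 'gripper_force': 0.0, 'opening': 0.08516323862132257} 0.008
```

View pics/t0.png

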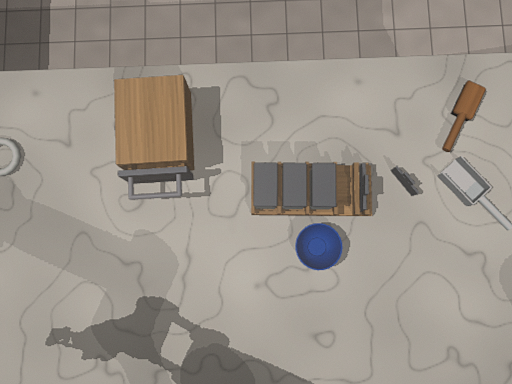

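View pics/s0.png

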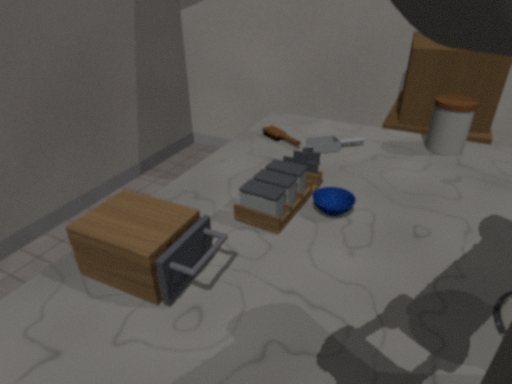

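Top view: the cabinet top is at (152,122), the handle bar at (155,195), tub lids at (265..323,186), the plate in the rack's right end slot at (364,188) and the bowl at (319,246). Candidates for the divider are the plate in the slot (364,188) and the dark piece on the counter (404,180). I'll check both in a close crop.

Run:
```python
from h import *
t=cv2.imread('pics/t0.png');s=cv2.imread('pics/s0.png')
A=cv2.resize(t[150:225,330:430],None,fx=4,fy=4,interpolation=cv2.INTER_CUBIC)
B=cv2.resize(s[135:210,265:365],None,fx=4,fy=4,interpolation=cv2.INTER_CUBIC)
C=cv2.resize(t[150:210,105:205],None,fx=4,fy=4,interpolation=cv2.INTER_CUBIC)
D=cv2.resize(t[150:210,240:340],None,fx=4,fy=4,interpolation=cv2.INTER_CUBIC)
cv2.imwrite('pics/crop.png',np.vstack([np.hstack([A,B]),np.hstack([C,D])]))
```

```text
(no output)
```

View pics/crop.png

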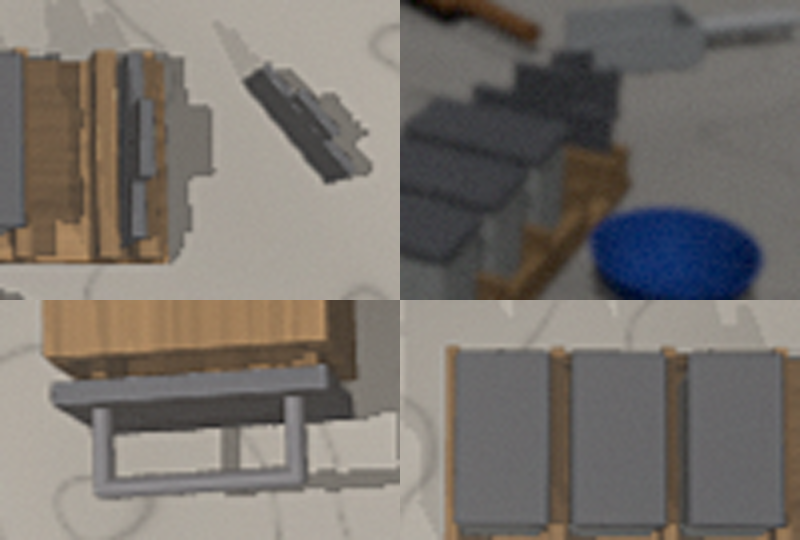

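The first panel confirms it: the plate in the slot has a 44-mm-class tab (full-frame tab top about (366.6,184.5)) and spans the rack depth. The piece at (404,180) is a smaller one lying on the counter, so I'll leave it alone. The drawer looks slightly ajar.

Run:
```python
from h import *
np.set_printoptions(precision=4,suppress=True)
def p(l,u,v,z):print(l,onz('top',u,v,z)*1000)
p('barL',129.3,197.2,.090);p('barR',180.5,194.2,.090)
p('panL',118,174,.113);p('panR',186.7,171,.113)
p('panLb',118,170.8,.113);p('panRb',186.3,166.8,.113)
p('cabFL',116,164,.12);p('cabFR',185.5,163.3,.12)
p('tabA',366.5,174.5,.097);p('tabB',366.7,194.5,.097)
p('shA',364.4,164,.072);p('shB',364.9,210,.072)
for a,b,c,d in((252.5,208),0,0,0)[:0]:pass
p('lid0L',(455-400)/4+240,162.5,.094);p('lid2R',(783-400)/4+240,162.5,.094);p('lid0L',(455-400)/4+240,205.5,.094);p('lid2R',(783-400)/4+240,206,.094)
p('bowl',319,246,.03)
```

```text
barL [595.8762 236.5961  90.    ]
barR [599.1911 119.7689  90.    ]
panL [645.8845 256.0924 113.    ]
panR [647.8101 101.6319 113.    ]
panLb [653.1795 256.1757 113.    ]
panRb [657.3933 102.4456 113.    ]
cabFL [667.3746 258.7238 120.    ]
cabFR [663.9562 103.0749 120.    ]
tabA [ 630.0427 -300.8604   97.    ]
tabB [ 584.7501 -298.5371   97.    ]
shA [ 659.1023 -303.276    72.    ]
shB [ 552.599  -297.9648   72.    ]
lid0L [666.2788 -48.4989  94.    ]
lid2R [ 660.297  -234.0498   94.    ]
lid0L [567.9555 -45.7071  94.    ]
lid2R [ 561.335 -228.882   94.   ]
bowl [ 475.204  -195.1331   30.    ]
```

Emit:
servo_tool([
  [0,0,0],
  [0,0,0],
  [0,0,0],
  [-30,-30,0],
  [-30,-30,0],
  [-30,-30,0],
  [-30,-30,0],
  [-30,-30,0],
  [-30,-30,0],
  [-30,-30,0],
], turn=[-0.13,-0.13,-0.13,0,0,0,0,0,0,0], hand=1)

```text
t: 1.1
position: [0.4351, 0.3484, 0.2115]
tcp_rot: [0.018, -3.141, 0.001]
ft_force: [-0.1, 0.6, 0.8]
opening: 0.0
gripper_force: 0.0
```

Emit:
servo_tool([
  [-30,-30,0],
  [-30,-30,0],
  [-30,-30,0],
  [-30,-30,0],
  [-30,-30,0],
  [-30,-25,0],
  [0,0,0],
  [0,0,0],
], turn=[0,0,0,0,0,0,0,0])

```text
t: 1.9
position: [0.6163, 0.1762, 0.2106]
tcp_rot: [0.015, -3.139, 0.0]
ft_force: [-0.4, 0.6, 0.1]
opening: -0.0001
gripper_force: 0.0
```

```bash
cat >> h.py <<'E'
def st():
    s=bot.sense(); R=cv2.Rodrigues(np.array(s['tcp_rot'],float))[0]
    print('t',s['t'],'pos',np.round(np.array(s['position'])*1000,1),'yaw_y',round(float(np.degrees(np.arctan2(R[1,1],R[0,1]))),2),'z',np.round(R[:,2],3),'F',np.round(s['ft_force'],1),'open',round(s['opening']*1000,1),'tips',bot.tips_ahead,'grip',s['gripper_force'])
    return s,R
def to(x,y,yaw=None):
    """tool-frame xy mm for world target, and turn"""
    s,R=st(); p=np.array(s['position'])*1000
    a=np.degrees(np.arctan2(R[1,1],R[0,1])); turn=0 if yaw is None else -np.radians((yaw-a+180)%360-180)
    b=np.radians(a if yaw is None else yaw); d=np.array([x,y])-p[:2]
    print('turn',round(float(turn),3),'after turn: tx',round(float(d@[-np.sin(b),np.cos(b)]),1),'ty',round(float(d@[np.cos(b),np.sin(b)]),1))
E
python3 - <<'E'
from h import *
to(623,178.5,91.2); save('wrist','w1.png')
E
```

```text
t 1.9 pos [616.3 176.2 210.6] yaw_y 90.55 z [-0.002 -0.    -1.   ] F [-0.4  0.6  0.1] open -0.1 tips 0.008 grip 0.0
turn -0.011 after turn: tx -6.7 ty 2.2
```

View pics/w1.png

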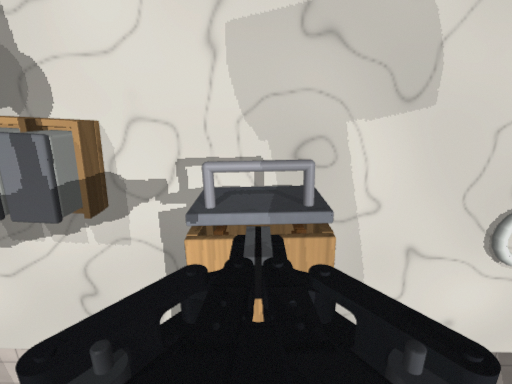

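The wrist view shows the bar at row 166, columns 204–314, and the panel's top strip at rows about 213–222, columns 189–331. The drawer is slightly ajar.

Run:
```python
from h import *
for u,v,z in((206,166.5,.09),(312,166,.09),(189,213.5,.113),(331,213,.113),(189,222,.113),(331,221.5,.113),(187,236,.12),(335,235,.12)):print(u,v,onz('wrist',u,v,z)*1000)
```

```text
206 166.5 [599.80377129 122.01189053  90.        ]
312 166 [598.07904968 236.37103416  90.        ]
189 213.5 [645.23852607 106.48551194 113.        ]
331 213 [643.17858522 254.81204515 113.        ]
189 222 [654.83775667 105.88186386 113.        ]
331 221.5 [652.75703095 255.66296245 113.        ]
187 236 [667.63963155 104.71389231 120.        ]
335 235 [664.94616203 259.0689443  120.        ]
```

Emit:
servo_tool([
  [-8,2,0],
  [0,0,15],
  [0,0,20],
  [0,0,25],
  [0,0,25],
  [0,0,25],
  [0,0,15],
  [0,0,10],
  [0,0,0],
], turn=[-0.01,0,0,0,0,0,0,0,0])

```text
t: 2.85
position: [0.6234, 0.1794, 0.0758]
tcp_rot: [0.035, -3.139, 0.001]
ft_force: [-0.1, 0.1, 0.3]
opening: -0.0005
gripper_force: 0.0
```

Emit:
servo_tool([
  [5,0,0],
  [5,0,0],
  [10,0,0],
  [15,0,0],
  [20,0,0],
  [20,0,0],
  [20,0,0],
  [20,0,0],
  [15,0,0],
  [10,0,0],
], turn=[0,0,0,0,0,0,0,0,0,0])

```text
t: 3.85
position: [0.4831, 0.176, 0.0778]
tcp_rot: [-0.034, 3.14, 0.001]
ft_force: [-0.4, -0.4, 1.4]
opening: 0.0
gripper_force: 0.0
```

Emit:
servo_tool([
  [5,0,0],
  [3,0,0],
  [3,0,0],
  [2,0,0],
  [2,0,0],
  [0,0,0],
], turn=[0,0,0,0,0,0])

```text
t: 4.45
position: [0.4692, 0.1757, 0.0769]
tcp_rot: [0.033, -3.141, 0.0]
ft_force: [0.6, -0.2, 0.0]
opening: -0.0
gripper_force: 0.0
```

Emit:
servo_tool([
  [2,0,0],
  [2,0,0],
  [2,0,0],
  [1,0,0],
  [1,0,0],
], turn=[0,0,0,0,0])

```text
t: 4.95
position: [0.4611, 0.1755, 0.077]
tcp_rot: [-0.033, 3.141, 0.0]
ft_force: [-0.2, -0.5, 1.1]
opening: 0.0003
gripper_force: 0.0
```

Run:
```python
from h import *
st(); save('top','t1.png')
t=cv2.imread('pics/t1.png')[110:290,90:250]
cv2.imwrite('pics/t1c.png',cv2.resize(t,None,fx=3.3,fy=3.3,interpolation=cv2.INTER_CUBIC))
```

```text
t 4.95 pos [461.1 175.5  77. ] yaw_y 91.22 z [ 0.  0. -1.] F [-0.2 -0.5  1.1] open 0.3 tips 0.008 grip 0.0
```

View pics/t1c.png

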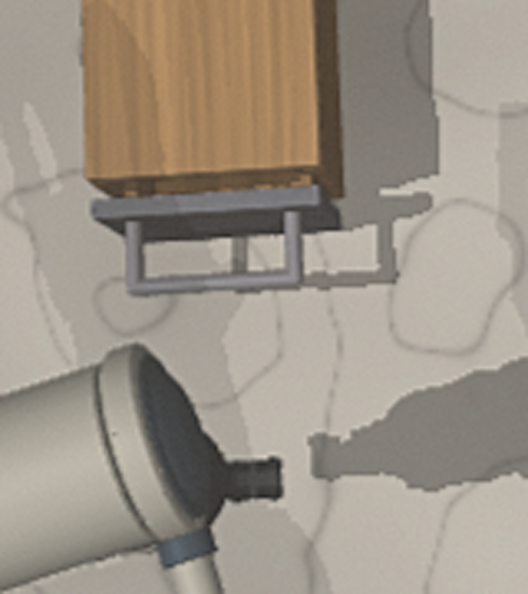

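The crop shows the drawer did not move: the bar is still at crop row 285. The fingers missed the bar, so I'll look from the side and wrist.

Run:
```python
from h import *
print(onz('top',90+265/3.3,110+480/3.3,.08)*1e3, onz('top',90+265/3.3,110+480/3.3,.2)*1e3)
a=save('side','s1.png');b=save('wrist','w2.png')
cv2.imwrite('pics/sw.png',cv2.resize(np.hstack([a,b]),(800,300))[:,:,::-1])
```

```text
[462.09490424 145.4534227   80.        ] [460.33182505 122.57427841 200.        ]
```

View pics/sw.png

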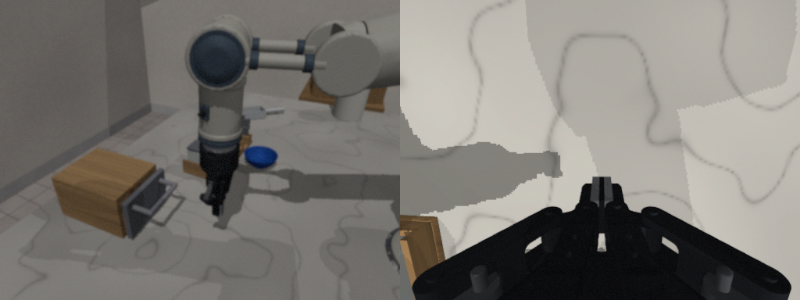

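```bash
cat >> h.py <<'E'
def tri(*obs):
    A=np.zeros((3,3));b=np.zeros(3)
    rs=[ray(*o) for o in obs]
    for o,r in rs:
        r=r/np.linalg.norm(r);M=np.eye(3)-np.outer(r,r);A+=M;b+=M@o
    p=np.linalg.solve(A,b); e=[np.linalg.norm(np.cross(p-o,r/np.linalg.norm(r)))*1e3 for o,r in rs]
    return np.round(p*1e3,1),np.round(e,1)
E
python3 - <<'E'
from h import *
print(tri(('side',173,267),('top',129.3,197.2)),tri(('side',226,238),('top',180.5,194.2)))
print('panel TL?',tri(('side',163,255),('top',118,174)),tri(('side',211,221),('top',186.7,171)))
o,r=ray('side',279,271); k=(.461-o[0])/r[0]; print('tip',(o+k*r)*1e3)
t1=cv2.imread('pics/t1.png');t0=cv2.imread('pics/t0.png')
print(np.abs(t1.astype(int)-t0)[185:205,120:190].mean())
st()
E
```

```text
(array([607.7, 241.9, 103.3]), array([15.8, 15.8])) (array([598.5, 119.8,  86.5]), array([1.3, 1.3]))
panel TL? (array([641.2, 250.5, 126.8]), array([2.3, 2.3])) (array([646.8, 101.8, 100.9]), array([3.7, 3.7]))
tip [461.         170.26500914  99.62508816]
7.021904761904762
t 5.1 pos [461.1 175.5  77. ] yaw_y 91.22 z [ 0. -0. -1.] F [0.2 0.5 0.5] open 0.4 tips 0.008 grip 0.0
```

Run:
```python
from h import *
w=cv2.imread('pics/w2.png',0); s=cv2.imread('pics/s1.png',0)
print(w[215:262:2,245:272:2])
m=(s<45); ys,xs=np.where(m[180:290,250:310]); 
for y in range(250,284,2): print(y, s[y,262:300:2])
```

```text
[[198 197 196 182 176 177 176 175 176 177 176 175 176 177]
 [196 197 198 181 176 176 176 177 176 177 176 176 174 176]
 [196 197 197 180 175 177 176 176 177 176 176 176 176 176]
 [196 198 197 195 182 178 176 177 177 177 177 175 176 176]
 [197 198 197 197 182 176 177 177 176 175 178 176 176 178]
 [198 179 179 179 165 158 158 157 159 162 161 161 166 176]
 [197  76  66  65  66  36   9  13  57  63  66  65  83 177]
 [199  63  64  65  63  32  11  15  57  63  64  64  65 177]
 [173  64  65  63  66  33  10  13  56  65  64  64  63 171]
 [165  64  64  65  64  31  11   9  54  62  61  64  65 166]
 [ 47  62  61  62  59  27   7  11  51  57  58  65  65  24]
 [ 45  58  58  60  57  28  13   7  53  62  63  64  62  29]
 [ 51  58  61  65  58  23   8  10  44  64  64  62  63  32]
 [ 52  57  57  60  64  26   9   8  46  64  62  64  62  38]
 [ 52  56  58  57  58  24  10   9  45  64  65  63  64  46]
 [ 54  57  57  58  58  25  12   9  46  65  65  64  65  47]
 [ 56  58  58  56  58  25   9   7  42  64  64  65  63  58]
 [ 57  56  57  57  57  18   9   6  30  63  64  64  65  65]
 [ 57  56  58  56  56  18  12   7  30 
[... 907 characters left out ...]
57  46  63  80  79  79  82  82
  80]
268 [125 127 128 125 108  41  16   0   4  26  54  50  69  82  80  80  79  79
  80]
270 [126 124 128 126 109  39   5   0   5  29  55  44  70  77  74  82  81  80
  83]
272 [125 126 129 126 112  41   9  13   4  32  61  51  75  80  82  80  82  78
  81]
274 [126 126 128 128 118  67  29  15  11  39  67  62  76  83  81  80  79  81
  96]
276 [126 126 127 125 125 114  98  72  47  57  75  76  80  83  80  79  79  94
 115]
278 [123 124 126 129 125 125 122 117  88  75  79  78  78  83  81  80  87 116
 126]
280 [120 123 125 125 127 125 127 123 110  84  81  79  79  82  79  79 102 124
 129]
282 [124 123 121 122 123 124 125 125 114  85  79  78  81  83  79  89 118 124
 127]
```

Run:
```python
from h import *
print(tri(('side',277,275),('wrist',257.5,226.5)))
print(tri(('side',277,275),('wrist',257.5,226.5),('top',90+272/3.3,110+490/3.3)))
o,r=ray('wrist',257.5,226.5)
for x in (.450,.461): print((o+r*(x-o[0])/r[0])*1e3)
o,r=ray('side',277,275)
for x in (.450,.461,.472): print((o+r*(x-o[0])/r[0])*1e3)
```

```text
(array([458.1, 176. ,  93.1]), array([4.3, 4.3]))
(array([462.1, 159.2,  74.4]), array([ 7.9, 17. , 18.5]))
[450.         175.97780985 100.64015095]
[461.         176.20102706  76.12806282]
[450.         203.42308728 123.24986154]
[461.         178.22653886  97.29994879]
[472.         153.02999045  71.35003604]
```

The side and wrist views both put the shut tips about 20 mm behind the TCP, not 8 mm ahead, so the fingers passed over the bar. I'll check this with a gentle touch on the counter.

Emit:
servo_tool([
  [0,0,15],
  [0,0,20],
  [0,0,15],
  [0,0,10],
  [0,0,3],
  [0,0,0],
  [0,0,0],
], turn=[0,0,0,0,0,0,0])

```text
t: 5.8
position: [0.4617, 0.1756, 0.0147]
tcp_rot: [-0.033, 3.14, 0.0]
ft_force: [-0.0, -0.2, -0.1]
opening: -0.0
gripper_force: 0.0
```

Emit:
servo_tool([
  [0,0,3],
  [0,0,2],
  [0,0,2],
  [0,0,1],
  [0,0,0],
], turn=[0,0,0,0,0])

```text
t: 6.3
position: [0.4611, 0.1754, 0.0058]
tcp_rot: [0.033, -3.141, 0.0]
ft_force: [0.2, 0.2, 0.7]
opening: -0.0001
gripper_force: 0.0
```

Emit:
servo_tool([
  [0,0,4],
  [0,0,4],
  [0,0,4],
  [0,0,2],
  [0,0,0],
], turn=[0,0,0,0,0])

```text
t: 6.8
position: [0.4608, 0.1754, -0.0086]
tcp_rot: [0.033, -3.14, 0.0]
ft_force: [0.0, -0.2, 0.8]
opening: -0.0
gripper_force: 0.0
```

Emit:
servo_tool([
  [0,0,2],
  [0,0,2],
  [0,0,2],
  [0,0,0],
], turn=[0,0,0,0])

```text
t: 7.2
position: [0.461, 0.1755, -0.0144]
tcp_rot: [0.033, -3.141, 0.0]
ft_force: [0.6, -0.8, -0.9]
opening: 0.0003
gripper_force: 0.0
```

Emit:
servo_tool([
  [0,0,2],
  [0,0,2],
  [0,0,1],
  [0,0,0],
], turn=[0,0,0,0])

```text
t: 7.6
position: [0.4612, 0.1755, -0.0191]
tcp_rot: [0.033, -3.141, 0.0]
ft_force: [0.7, -0.4, -0.2]
opening: -0.0004
gripper_force: 0.0
```

Emit:
servo_tool([
  [0,0,1],
  [0,0,1],
  [0,0,1],
  [0,0,0],
], turn=[0,0,0,0])

```text
t: 8.0
position: [0.4613, 0.1756, -0.0193]
tcp_rot: [-0.033, 3.141, -0.0]
ft_force: [-8.8, -2.5, 16.3]
opening: -0.0005
gripper_force: 8.2
```

Emit:
servo_tool([
  [0,0,-20],
  [0,0,-40],
  [0,0,-45],
  [-20,0,-45],
  [-35,0,0],
  [-40,1,0],
  [-35,1,0],
  [-25,0,0],
  [-8,1,0],
  [0,0,0],
], turn=[0,0,0,0,0,0,0,0,0,0])

```text
t: 9.0
position: [0.6243, 0.1819, 0.1271]
tcp_rot: [0.033, -3.14, 0.0]
ft_force: [-0.7, 0.2, -0.4]
opening: -0.0002
gripper_force: 0.0
```

Emit:
servo_tool([
  [0,0,0],
  [0,0,15],
  [0,0,20],
  [0,0,20],
  [0,0,10],
  [0,0,6],
  [0,0,0],
], turn=[0,0,0,0,0,0,0])

```text
t: 9.7
position: [0.6234, 0.1819, 0.0562]
tcp_rot: [0.034, -3.14, 0.0]
ft_force: [-0.9, -0.1, -0.1]
opening: 0.0
gripper_force: 0.0
```

Emit:
servo_tool([
  [4,0,0],
  [4,0,0],
  [5,0,0],
  [8,0,0],
  [12,0,0],
  [15,0,0],
  [15,0,0],
], turn=[0,0,0,0,0,0,0])

```text
t: 10.4
position: [0.561, 0.1803, 0.0579]
tcp_rot: [-0.033, 3.139, -0.0]
ft_force: [3.0, -0.7, 1.8]
opening: 0.0001
gripper_force: 1.3
```

Emit:
servo_tool([
  [15,0,0],
  [15,0,0],
  [15,0,0],
  [15,0,0],
  [12,0,0],
  [7,0,0],
  [4,0,0],
  [3,0,0],
  [2,0,0],
  [0,0,0],
], turn=[0,0,0,0,0,0,0,0,0,0])

```text
t: 11.4
position: [0.473, 0.1789, 0.057]
tcp_rot: [0.033, -3.141, -0.0]
ft_force: [0.7, -0.0, 0.9]
opening: -0.0
gripper_force: 0.4
```

Emit:
servo_tool([
  [3,0,0],
  [2,0,0],
  [2,0,0],
  [2,0,0],
  [0,0,0],
], turn=[0,0,0,0,0])

```text
t: 11.9
position: [0.4674, 0.1787, 0.0572]
tcp_rot: [-0.032, 3.133, 0.001]
ft_force: [15.5, 1.2, -5.9]
opening: -0.0001
gripper_force: 8.0
```

Emit:
servo_tool([
  [2,0,0],
  [2,0,0],
  [1,0,0],
  [0,0,0],
], turn=[0,0,0,0])

```text
t: 12.3
position: [0.4674, 0.1787, 0.0575]
tcp_rot: [-0.03, 3.122, 0.003]
ft_force: [37.3, 2.7, -16.7]
opening: 0.0002
gripper_force: 18.4
```

Emit:
servo_tool([
  [-12,0,0],
  [-7,0,0],
  [0,0,-20],
  [0,0,-35],
  [0,0,-40],
  [0,0,-30],
  [-20,-35,0],
  [-20,-45,0],
  [-20,-50,0],
  [-20,-50,0],
], turn=[0,0,0,0,0,0,0.07,0,0,0])

```text
t: 13.3
position: [0.549, 0.0026, 0.1816]
tcp_rot: [-0.075, -3.139, -0.001]
ft_force: [0.3, 0.5, 0.8]
opening: -0.0002
gripper_force: 0.0
```

Emit:
servo_tool([
  [-20,-50,0],
  [-20,-50,0],
  [-10,-50,0],
  [0,-50,0],
  [0,-40,0],
  [0,-30,0],
  [0,0,0],
  [0,0,0],
], turn=[0,0,0,0,0,0,0,0], hand=0)

```text
t: 14.1
position: [0.5828, -0.2601, 0.1811]
tcp_rot: [-0.078, -3.139, -0.003]
ft_force: [-0.3, -0.1, -0.1]
opening: 0.0425
gripper_force: 0.0
```

Run:
```python
from h import *
to(607,-299.7,87)
a=save('wrist','w3.png'); b=save('top','t2.png')
cv2.imwrite('pics/wt.png',np.hstack([cv2.resize(a[:,:,::-1],(420,315)),cv2.resize(b[125:305,80:297,::-1],(380,315),interpolation=cv2.INTER_CUBIC)]))
```

```text
t 14.1 pos [ 582.8 -260.1  181.1] yaw_y 87.13 z [-0.002  0.002 -1.   ] F [-0.3 -0.1 -0.1] open 42.5 tips 0.008 grip 0.0
turn 0.002 after turn: tx -26.2 ty -38.3
```

View pics/wt.png

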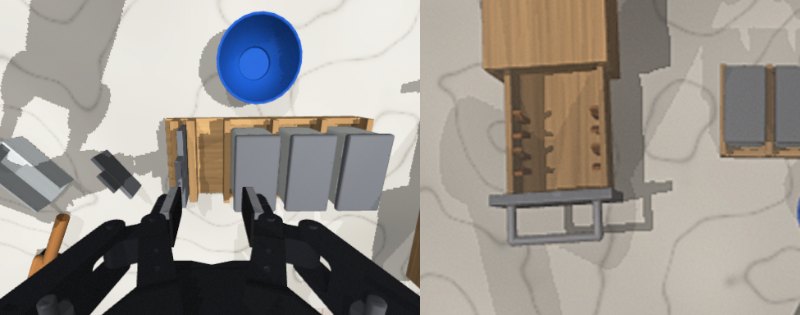

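The drawer is fully out, with rib pairs at crop rows about 115 and 145, and the divider sits in the slot left of the left finger at (182,160). I'll grasp it now, and crop the drawer from t2 in the meantime.

Emit:
servo_tool([
  [-15,-20,0],
  [-11,-18,0],
  [0,0,20],
  [0,0,30],
  [0,0,30],
  [0,0,25],
  [0,0,15],
  [0,0,10],
  [0,0,0],
], turn=[0,0,0,0,0,0,0,0,0])

```text
t: 15.1
position: [0.6072, -0.2983, 0.0509]
tcp_rot: [-0.075, -3.139, -0.001]
ft_force: [-0.2, -0.4, 0.7]
opening: 0.0426
gripper_force: 0.0
```

Run:
```python
from h import *
st()
t=cv2.imread('pics/t2.png')[155:270,110:210]
cv2.imwrite('pics/dr.png',cv2.resize(t,None,fx=5,fy=5,interpolation=cv2.INTER_CUBIC))
```

```text
t 15.1 pos [ 607.2 -298.3   50.9] yaw_y 87.26 z [-0.002  0.001 -1.   ] F [-0.2 -0.4  0.7] open 42.6 tips 0.008 grip 0.0
```

View pics/dr.png

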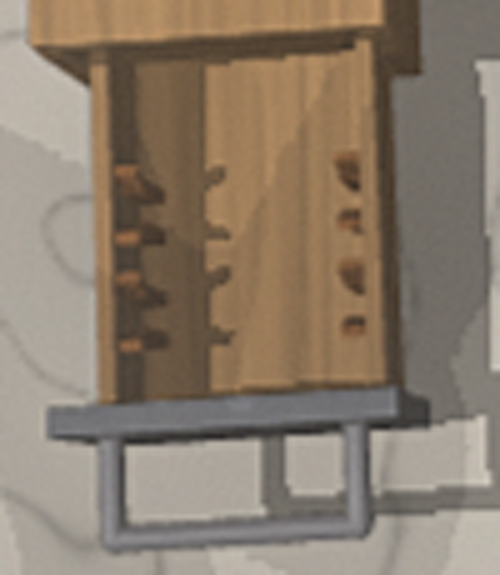

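The crop shows the rear slot ribs: left tops at about (128,174) and (128,238), right tops at about (347,160) and (349,213). The inner edge of the panel top runs from (48,408) to (395,388), and the bar from (107,540) to (370,523).

Emit:
servo_tool([
  [0,0,0],
  [0,0,0],
  [0,0,0],
  [0,0,0],
  [0,0,0],
], turn=[0,0,0,0,0], hand=1, force=40)

```text
t: 15.6
position: [0.6083, -0.2999, 0.054]
tcp_rot: [0.077, 3.138, -0.003]
ft_force: [0.4, -0.8, 6.1]
opening: 0.0071
gripper_force: 40.7
```

Run:
```python
from h import *
f=lambda n,u,v,z:print(n,np.round(onz('top',110+u/5,155+v/5,z)*1e3,1))
f('rearL',128,205,.068);f('rearR',348,187,.068);f('frontL',129,311,.068);f('frontR',351,292,.068)
f('panL',48,408,.113);f('panR',395,388,.113);f('barL',107,540,.09);f('barR',370,523,.09)
f('wallLin',108,205,.07);f('wallRin',378,187,.07)
f('wallLout',92,205,.07);f('wallRout',388,187,.07)
st()
```

```text
rearL [601.3 228.   68. ]
rearR [606.6 125.5  68. ]
frontL [552.  227.3  68. ]
frontR [557.7 124.5  68. ]
panL [505.8 251.  113. ]
panR [510.2  97.8 113. ]
barL [447.7 230.7  90. ]
barR [452. 113.  90.]
wallLin [601.3 236.8  70. ]
wallRin [605.9 111.3  70. ]
wallLout [601.6 244.3  70. ]
wallRout [605.8 106.6  70. ]
t 15.6 pos [ 608.3 -299.9   54. ] yaw_y 87.2 z [ 0.003 -0.002 -1.   ] F [ 0.4 -0.8  6.1] open 7.1 tips 0.008 grip 40.674930810928345
```

Emit:
servo_tool([
  [0,0,-8],
  [0,0,-12],
  [0,0,-20],
  [0,0,-25],
  [0,0,-25],
  [0,0,-20],
  [3,20,0],
  [3,35,0],
  [3,45,0],
  [3,45,0],
], turn=[0,0,0,0,0,0,0,0,0,0])

```text
t: 16.6
position: [0.602, -0.1523, 0.1625]
tcp_rot: [-0.078, -3.14, -0.001]
ft_force: [0.6, -0.4, 0.1]
opening: 0.0076
gripper_force: 39.8
```

Emit:
servo_tool([
  [3,45,0],
  [3,45,0],
  [3,45,0],
  [3,45,0],
  [3,45,0],
  [1,45,0],
  [0,35,0],
  [0,25,0],
  [0,0,0],
], turn=[0,0,0,0,0,0,0,0,0])

```text
t: 17.5
position: [0.6018, 0.1804, 0.1622]
tcp_rot: [-0.069, -3.14, -0.003]
ft_force: [-0.1, 0.1, -1.2]
opening: 0.0069
gripper_force: 39.8
```

Emit:
servo_tool([
  [0,0,0],
  [0,0,0],
  [0,0,0],
  [0,0,0],
  [0,0,0],
  [0,0,0],
  [0,0,0],
  [0,0,0],
  [0,0,0],
  [0,0,0],
], turn=[0.145,0.145,0.145,0.145,0.145,0.145,0.145,0.145,0.145,0.145])

```text
t: 18.5
position: [0.6025, 0.1758, 0.1625]
tcp_rot: [-2.148, -2.292, 0.0]
ft_force: [-0.4, 0.2, -0.1]
opening: 0.0074
gripper_force: 39.8
```

Run:
```python
from h import *
to(603.8,175.6,1.7)
```

```text
t 18.5 pos [602.5 175.8 162.5] yaw_y 3.74 z [-0.  0. -1.] F [-0.4  0.2 -0.1] open 7.4 tips 0.008 grip 39.82200801372528
turn 0.036 after turn: tx -0.2 ty 1.3
```

Emit:
servo_tool([
  [0,0,0],
  [0,1.5,15],
  [0,0,20],
  [0,0,0],
  [0,0,0],
], turn=[0.036,0,0,0,0])

```text
t: 19.0
position: [0.6035, 0.1761, 0.1259]
tcp_rot: [-2.18, -2.261, 0.003]
ft_force: [0.3, -0.2, -0.7]
opening: 0.0073
gripper_force: 39.7
```

Run:
```python
from h import *
to(603.8,175.6,1.7)
a=save('wrist','w4.png');b=save('side','s4.png')
cv2.imwrite('pics/w4s4.png',np.hstack([cv2.resize(a[:,:,::-1],(400,300)),cv2.resize(b[160:340,40:280,::-1],(400,300))]))
```

```text
t 19.0 pos [603.5 176.1 125.9] yaw_y 2.09 z [-0.002 -0.001 -1.   ] F [ 0.3 -0.2 -0.7] open 7.3 tips 0.008 grip 39.68005299568176
turn 0.007 after turn: tx -0.5 ty 0.2
```

View pics/w4s4.png

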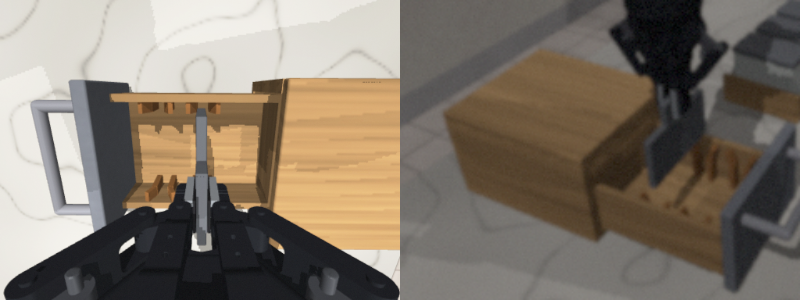

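The divider hangs upright, centred over the rear ribs (wrist columns 190 and 215, plate at 202). I'll lower it.

Emit:
servo_tool([
  [0,0,10],
  [0,0,10],
  [0,0,10],
  [0,0,10],
  [0,0,8],
  [0,0,6],
  [0,0,4],
  [0,0,0],
], turn=[0,0,0,0,0,0,0,0])

```text
t: 19.9
position: [0.6039, 0.1765, 0.0682]
tcp_rot: [-2.181, -2.261, 0.001]
ft_force: [-0.4, 0.1, -1.3]
opening: 0.0072
gripper_force: 39.8
```

Emit:
servo_tool([
  [0,0,4],
  [0,0,3],
  [0,0,2],
  [0,0,2],
  [0,0,0],
], turn=[0,0,0,0,0])

```text
t: 20.4
position: [0.6043, 0.1767, 0.0582]
tcp_rot: [2.181, 2.261, 0.001]
ft_force: [-0.1, 0.0, -0.4]
opening: 0.0073
gripper_force: 39.8
```

Emit:
servo_tool([
  [0,0,1.5],
  [0,0,1.5],
  [0,0,1],
  [0,0,0],
], turn=[0,0,0,0])

```text
t: 20.8
position: [0.6058, 0.1769, 0.0579]
tcp_rot: [2.179, 2.259, 0.007]
ft_force: [-1.1, 0.3, 12.1]
opening: 0.0069
gripper_force: 41.7
```

Emit:
servo_tool([
  [0,0,1],
  [0,0,1],
  [0,0,0],
], turn=[0,0,0])

```text
t: 21.1
position: [0.6069, 0.1769, 0.0579]
tcp_rot: [2.177, 2.257, 0.011]
ft_force: [-2.5, -1.1, 16.9]
opening: 0.0066
gripper_force: 42.5
```

Emit:
servo_tool([
  [0,0,-3],
  [0,0,-1.5],
  [0,0,0],
  [0,0,0],
], turn=[0,0,0,0])

```text
t: 21.5
position: [0.6052, 0.1768, 0.058]
tcp_rot: [2.18, 2.26, 0.004]
ft_force: [0.6, -0.2, 7.6]
opening: 0.0072
gripper_force: 41.0
```

Emit:
servo_tool([
  [0,0,0],
  [0,0,0],
  [0,0,0],
  [0,0,0],
  [0,0,-10],
  [0,0,-20],
  [0,0,-30],
  [0,0,-40],
  [0,0,-30],
], turn=[0,0,0,0,0,0,0,0,0], hand=0)

```text
t: 22.4
position: [0.6044, 0.1767, 0.19]
tcp_rot: [2.18, 2.26, 0.003]
ft_force: [-0.0, -0.3, -0.3]
opening: 0.0424
gripper_force: 0.0
```

Emit:
servo_tool([
  [0,-15,-10],
  [0,-30,0],
  [0,-40,0],
  [0,-45,0],
  [0,-40,0],
  [0,-20,0],
  [0,0,0],
], turn=[0,0,0,0,0,0,0])

```text
t: 23.1
position: [0.4128, 0.17, 0.1983]
tcp_rot: [2.179, 2.261, 0.004]
ft_force: [0.5, -1.1, 1.3]
opening: 0.0424
gripper_force: 0.0
```

Run:
```python
from h import *
st()
a=save('top','t5.png');b=save('side','s5.png')
cv2.imwrite('pics/fin.png',np.hstack([cv2.resize(a[130:280,80:280,::-1],(400,300),interpolation=cv2.INTER_CUBIC),cv2.resize(b[160:340,40:280,::-1],(400,300))]))
```

```text
t 23.1 pos [412.8 170.  198.3] yaw_y 2.13 z [ 0.003  0.001 -1.   ] F [ 0.5 -1.1  1.3] open 42.4 tips 0.008 grip 0.0
```

View pics/fin.png

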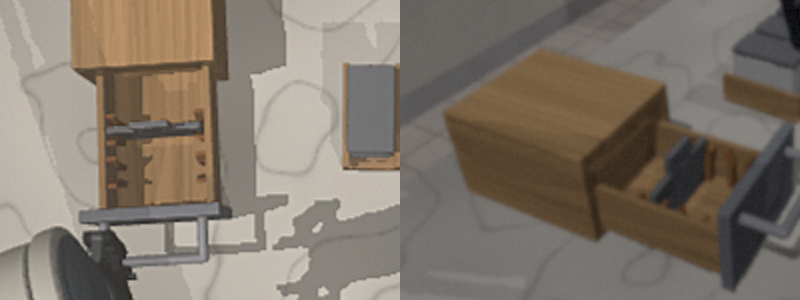

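The divider stands seated in the rear slots, tab up. I'll check that the drawer has not slid from its stop.

Run:
```python
from h import *
a=cv2.imread('pics/t2.png',0).astype(float);b=cv2.imread('pics/t5.png',0).astype(float)
for c in(160,170,178):  # mean column profile of panel edge, right half
    g=lambda i:np.gradient(i[225:248,c:c+8].mean(1))
    print(c,np.round(a[228:242,c:c+8].mean(1)),np.round(b[228:242,c:c+8].mean(1)))
for n,(y0,y1,x0,x1) in {'tubs':(155,220,245,380),'bowl':(215,275,290,350)}.items():
    print(n,cv2.phaseCorrelate(cv2.imread('pics/t0.png',0)[y0:y1,x0:x1].astype(float),b[y0:y1,x0:x1]))
```

```text
160 [126. 126. 127. 131.  97.  72. 106. 113. 113. 114. 116. 111.  74.  56.] [128. 129. 133. 100.  77. 117. 126. 124. 125. 131. 115.  79.  59. 108.]
170 [122. 122. 126.  93.  76.  97. 110. 112. 113. 114. 120.  80.  57.  72.] [125. 128. 101.  74. 110. 125. 125. 125. 128. 132.  87.  61.  86. 180.]
178 [125. 124. 128.  98.  76. 106. 113. 112. 113. 117. 105.  83.  91. 122.] [127. 125. 102.  86. 119. 126. 125. 126. 132. 105.  93. 102. 136. 146.]
tubs ((0.36674956884540677, 0.01196021121059232), 0.795456187344592)
bowl ((-0.1065987678271405, -0.22195329828043953), 0.8087444511249562)
```

The panel edge has moved about 0.8 px (roughly 2 mm) inward, so I'll hook the bar again and draw the drawer back to its stop.

Emit:
servo_tool([
  [0,15,0],
  [0,25,0],
  [0,20,0],
  [0,5,10],
  [0,0,25],
  [0,0,35],
  [0,0,35],
  [0,0,25],
  [0,0,11],
  [0,0,0],
], turn=[0,0,0,0,0,0,0,0,0,0], hand=1)

```text
t: 24.2
position: [0.4789, 0.1718, 0.0543]
tcp_rot: [-2.181, -2.26, 0.003]
ft_force: [-0.2, 0.4, -0.0]
opening: -0.0002
gripper_force: 0.0
```

Emit:
servo_tool([
  [0,-3,0],
  [0,-3,0],
  [0,-3,0],
  [0,-2,0],
  [0,-2,0],
  [0,-2,0],
  [0,-2,0],
  [0,0,0],
], turn=[0,0,0,0,0,0,0,0])

```text
t: 25.0
position: [0.4701, 0.1719, 0.0568]
tcp_rot: [2.174, 2.251, 0.024]
ft_force: [33.8, 3.9, -15.2]
opening: 0.0
gripper_force: 16.3
```

Emit:
servo_tool([
  [0,7,0],
  [0,5,0],
  [0,3,0],
  [0,0,0],
  [0,0,-10],
  [0,0,-25],
  [0,0,-40],
  [0,0,-40],
  [0,0,-20],
], turn=[0,0,0,0,0,0,0,0,0])

```text
t: 25.9
position: [0.4779, 0.1724, 0.1958]
tcp_rot: [2.179, 2.259, 0.008]
ft_force: [0.6, -0.2, 0.7]
opening: -0.0
gripper_force: 0.0
```

Emit:
servo_tool([
  [0,-25,0],
  [0,-35,0],
  [0,-20,0],
  [0,0,0],
], turn=[0,0,0,0])

```text
t: 26.3
position: [0.3958, 0.1694, 0.1921]
tcp_rot: [2.179, 2.262, 0.003]
ft_force: [1.2, -0.4, 0.4]
opening: 0.0002
gripper_force: 0.0
```

Run:
```python
from h import *
a=cv2.imread('pics/t2.png',0).astype(float);save('top','t6.png');b=cv2.imread('pics/t6.png',0).astype(float);c5=cv2.imread('pics/t5.png',0).astype(float)
for c in(160,170,178): print(c,np.round(a[228:242,c:c+8].mean(1)),np.round(b[228:242,c:c+8].mean(1)))
print('divider shift',cv2.phaseCorrelate(c5[180:205,130:188],b[180:205,130:188]))
st()
```

```text
160 [126. 126. 127. 131.  97.  72. 106. 113. 113. 114. 116. 111.  74.  56.] [128. 128. 129. 133.  99.  72. 114. 124. 124. 125. 129. 126.  84.  60.]
170 [122. 122. 126.  93.  76.  97. 110. 112. 113. 114. 120.  80.  57.  72.] [123. 124. 128.  95.  76. 102. 120. 124. 125. 127. 132.  89.  62.  78.]
178 [125. 124. 128.  98.  76. 106. 113. 112. 113. 117. 105.  83.  91. 122.] [125. 127. 131.  99.  76. 117. 125. 124. 124. 129. 118.  92.  99. 136.]
divider shift ((-0.04926745285604639, 1.6194781628787709), 1.0474687912720855)
t 26.35 pos [396.9 169.3 191.8] yaw_y 2.11 z [ 0.002  0.001 -1.   ] F [ 0.9 -0.2 -0.2] open 0.1 tips 0.008 grip 0.0
```

The drawer edge is back exactly at its stop position, and the divider moved with the drawer. I'm handing in.

```bash
python3 -c "from bench import bot;print(bot.finish_job())"
```

```text
the job is handed in; nothing more can be done
None
```

I handed the job in at about 26 s: the drawer is out at its stop and the divider stands tab up in the rear slots, pushed down to the drawer floor. The first pull missed the handle, and seating the divider slid the drawer in about 2 mm, so I pulled it back out. The tubs and bowl showed no real movement in the top view.

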